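Feel for the release notch and open the specimen case

TASK

Open the flat specimen case: run a fingertip lightly along the top of its front rail until it drops into the release notch, then press the key inside the notch down until the catch lets go and the lid's own spring opens it. Take the hand away so that the lid stands fully open and the key springs back up; do not lean hard on anything, and leave the loupe, hexagonal slug, specimen and tweezers lying where they are.

Things in the scene. Friction and masses are not known exactly. Their poses are not given: they have to be found in the camera images.
- case: fixed aluminium specimen case, 150 mm deep (x), 300 wide (y); walls 56 mm high, 68 with the lid shut. Origin: centre of its underside on the worktop; x from front to hinge side, y left as seen from the front, z up. A grey rail with a level top 46 mm high runs along the front, x = -0.117 to -0.075, in sight for 78 mm either side of the middle; black end bumpers beyond it stand 1.5 mm higher
- rail_mid (a point): 96 mm in front of the case's origin: middle of the rail's length and depth, at the height of its top. The release notch, 42 mm wide along y, is cut down from the rail's top and open at the front; its centre is anywhere within 36 mm either side of this point (case y), different each time: feel or look for it. A shut fingertip up to 38 mm wide fits in
- rail_end (a point): the rail's left visible end: 78 mm along case +y from rail_mid, at the height of the rail's top, against the bumper; no part of the notch comes nearer to it than 21 mm
- release_key (a joint): spring key in the notch, rad: 0 up (at rest), 0.25 fully down. A grey ribbed pad 38 mm wide (y), 37 mm long (x), 9 mm below the rail's top, hinged at the case wall. At the middle of the rail's depth it gives way 5.5 mm in all; the catch lets go at about 0.17 (4 mm). About 2 N starts it, 6 N takes it fully down; it springs back
- case_lid (a joint): the windowed lid, hinged along the rear edge of the case, rad: 0 shut and held by the catch, 1.45 fully open (a little short of upright). Once released, a damped spring raises it to the stop by itself in about 2 s; it pushes with only about 2 N at the front edge, so a hand above it holds it back harmlessly until taken away
- lid_front (a point): middle of the lid's upper front edge; with the lid shut it is straight above the back of the rail, 68 mm above the worktop
- loupe: loose bystander: black waisted loupe, 33 mm across, 35 mm high, standing; origin at the centre of its underside
- hex_slug: loose bystander: dark steel hexagonal slug, 24x28 mm, 24 mm high, standing; origin at the centre of its underside
- specimen_5: loose bystander: round mounted specimen, 30 mm across, 17 mm high; origin at the centre of its underside
- tweezers: loose bystander: steel tweezers lying flat, 15x128x8 mm, long along its own y; origin at the centre of its underside

How it is judged:
On the way, in this order (a step that is already met when the one before it is completed fails the run):
1. a fingertip rests on the front rail with the key still up (contact force between the fingers and anything else above 0.2 N and x of the grasp point in the frame of case between -0.135 and -0.055 m and y of the grasp point in the frame of case between -0.09 and 0.09 m and value of joint release_key below 0.02 rad), for 0.2 s.
2. a fingertip presses the key in the notch down past the point where the catch lets go (contact force between the fingers and anything else above 1 N and value of joint release_key above 0.16 rad), for 0.1 s.
At the end, for the whole second after the job is handed in: The lid stands at its stop (more than 1.38 rad open) and at rest, the key is back up (below 0.03 rad), and the loupe, slug, specimen and tweezers are within 20 mm of where they lay (value of joint case_lid above 1.38 rad and velocity of joint case_lid below 0.05 rad/s and value of joint release_key below 0.03 rad and distance of each of loupe, hex_slug, specimen_5, tweezers from where it was at the start of the episode below 0.02 m); the robot touches nothing.
It fails at once if a fingertip leans on anything with more than 40 N (contact force between the fingers and anything else above 40 N).
It fails at once if the loupe is pushed or lifted more than 20 mm (distance of loupe from where it was at the start of the episode above 0.02 m).
It fails at once if the hexagonal slug is pushed or lifted more than 20 mm (distance of hex_slug from where it was at the start of the episode above 0.02 m).
It fails at once if the mounted specimen is pushed or lifted more than 20 mm (distance of specimen_5 from where it was at the start of the episode above 0.02 m).
It fails at once if the tweezers is pushed or lifted more than 20 mm (distance of tweezers from where it was at the start of the episode above 0.02 m).
It also fails if it takes over 54 s, if anything falls off the work surface, if the arm or the gripper's body presses on something with over 40 N, if the wrist force passes 120 N, or if a joint passes its speed limit or range.

ROBOT

A 6-joint arm with a two-finger parallel gripper is mounted at the origin on a cart in front of the work surface, level with it; the furniture and walls round the work are solid. World frame = base frame: x ahead of the robot, y to its left, z up, the work surface at z = 0. Lengths are in m, angles in rad, forces in N, time in s.
With the tool pointing down it reaches from about 0.3 to 0.825 m from the base axis. Payload 5.4 kg.
Tool frame: the origin (TCP) lies at the very end of the fingers, on their centre line; the grasp point (between the pads) lies 19 mm behind it; z points along the fingers, x is the direction in which the jaws open and shut, and the axes are right-handed (so a half turn about z gives the same grasp; the last joint's range is limited). The gripper opens to 92 mm and grips with 3 to 60 N. Pads are 20 mm wide; open, the fingers measure 128 mm over their backs; the gripper's body (75 mm by 189 mm) begins 69 mm behind the grasp point.
Start: joints at [-0.21, 0.158, 1.597, -0, 1.386, -0.21], TCP at [0.575, -0, 0.194] pointing down, gripper open.
Joint ranges: [-2.91, 2.91], [-0.94, 2.29], [0.18, 2.7], [-1.29, 4.43], [0.17, 2.64], [-3, 3]. Speed limits (rad/s): [2.57, 2.57, 3.14, 3.14, 3.14, 3.14].

INTERFACE

Orientations are given as a rotation vector (axis times angle).
In Python, from workcell import bot gives the robot as it stands. Calls block until the motion is done:
- bot.goto(position, orientation): joint-space move of the TCP to a pose.
- bot.line_to(position, rot=None, max_speed=0.15): straight line of the TCP; rot=None keeps the orientation; max_speed is the mean speed in m/s.
- bot.set_joints(angles): joint-space move.
- bot.set_gripper(opening, newtons=None): opening from 0.0 (shut) to 1.0 (fully open); newtons is the grip in N (None keeps the last); returns when the fingers have stopped.
- bot.hold(seconds).
- bot.inverse_kinematics(position, orientation): joint angles nearest the present ones, or None.
- bot.read_camera(name): name is "scene" or "side" or "wrist"; returns a dict with "pixels" (384x512x3 uint8, blue, green, red), "fx", "fy", "cx", "cy" (pixels), "R" (3x3) and "t" (3): a world point X has camera coordinates R X + t. Camera axes: x right, y down, z forward; pixel columns grow to the right and rows downward; lengths in m; the calibration is good to about 2 mm. A picture is of the moment at which its call begins. There is no depth.
A pose or a line that the arm cannot do raises bot.MotionError and nothing moves.
- bot.job_done(): hands the job in, once; it reports no verdict.
Readings, each from a call of its own:
- bot.current_clock(): time.
- bot.current_joints(): joint angles.
- bot.current_joint_vel(): joint speeds.
- bot.current_effort(): joint torques, N m.
- bot.current_ee_pos(): TCP position.
- bot.current_tool_rot(): TCP orientation.
- bot.current_contact_force(): force on the tool from outside, world axes, zero at the start.
- bot.current_ft_torque(): the same for the moment, N m.
- bot.current_opening(): opening from 0.0 (shut) to 1.0 (fully open).
Only numpy, scipy, OpenCV 4.12 (cv2) and the standard library are available. Lean on these libraries where they do the work, as an engineer would, in place of code of your own. Each camera call takes 0.05 s, during which the arm holds its last target.

## Working session

There is one attempt and no reset: what is moved stays moved. The work goes in short steps, each a Python script; the robot and the scene stay as the last script left them, time stands still between calls to the robot, and variables do not carry over. Pictures are saved under pics/ and viewed, and the job is handed in when it is done.

```bash
ls; mkdir -p pics
python3 - <<'E'
from workcell import bot
import cv2
for n in ("scene","side","wrist"):
    c=bot.read_camera(n); cv2.imwrite(f"pics/{n}0.png",c["pixels"])
    print(n,c["fx"],c["cx"],c["cy"],(-c["R"].T@c["t"]).round(3),c["R"][2].round(2))
print(bot.current_clock(),bot.current_contact_force(),bot.current_tool_rot(),bot.current_opening())
E
```

```text
pics
scene 464.75835519884237 253.23592264037842 195.11209922476766 [ 0.195 -0.582  0.685] [ 0.39  0.64 -0.67]
side 470.95122332206813 257.18531905889296 194.2215982960096 [0.302 0.666 0.693] [ 0.25 -0.71 -0.66]
wrist 331.0414273002969 254.71316853104557 182.7266955885696 [0.574 0.082 0.384] [-0.   -0.29 -0.96]
0.15 [-0.33953311 -0.5507895  -0.30107738] [-3.14133305e+00 -7.57665716e-05  2.15246030e-03] 1.000587786502797
```

View pics/scene0.png

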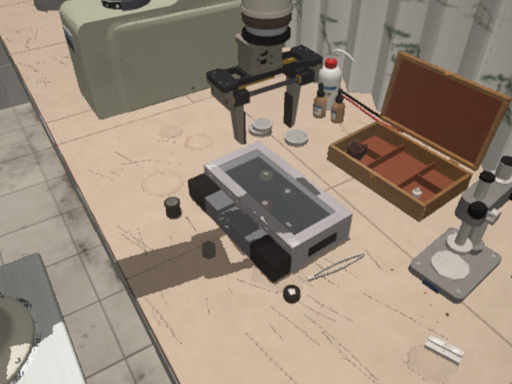

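View pics/side0.png

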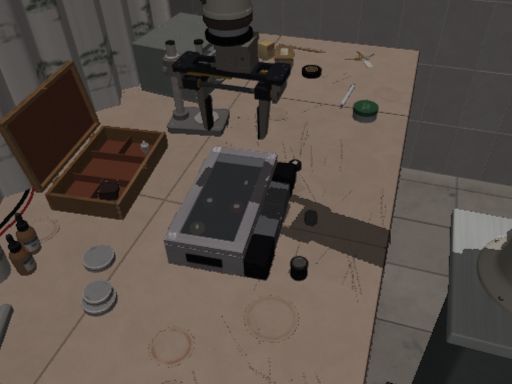

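View pics/wrist0.png

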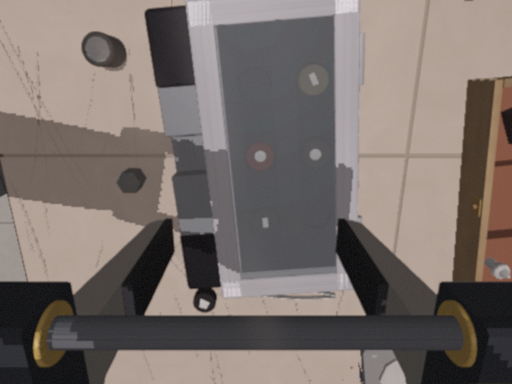

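Run:
```python
import cv2,numpy as np
a=cv2.imread("pics/wrist0.png")[0:320,130:380]
b=cv2.resize(a,None,fx=1.85,fy=1.85,interpolation=cv2.INTER_CUBIC)
b=np.clip(255*(b/255.)**.6,0,255).astype('u1')
c=cv2.imread("pics/scene0.png")[130:290,170:370]
c=cv2.resize(c,None,fx=1.65,fy=1.65*1.4,interpolation=cv2.INTER_CUBIC);c=np.clip(255*(c/255.)**.6,0,255).astype('u1')
o=np.zeros((600,800,3),'u1');o[:b.shape[0],:b.shape[1]]=b
o[:c.shape[0],465:465+c.shape[1]]=c[:, :335]
cv2.imwrite("pics/z1.png",o)
```

```text
(no output)
```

View pics/z1.png

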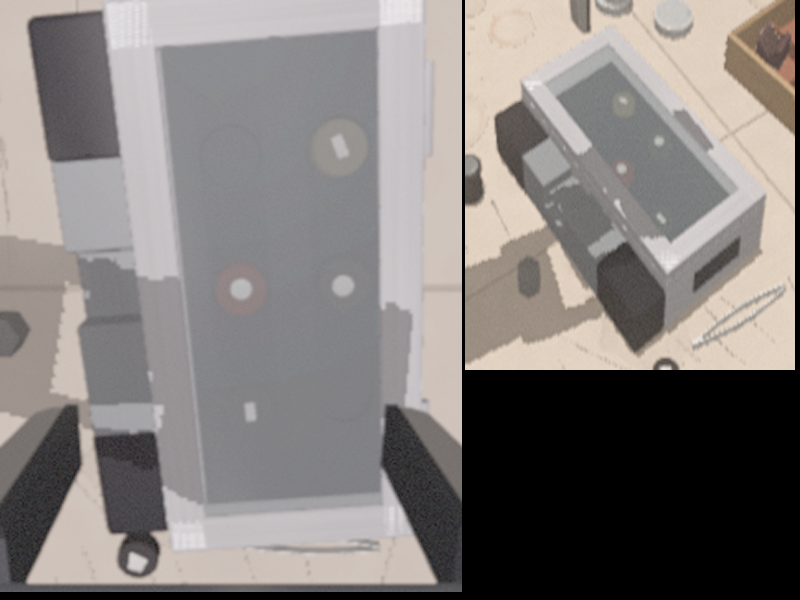

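The wrist view shows the rail between the black bumpers (raw rows about 86–234, column about 160–215). The darker notch and key are at raw rows 135–172. The loupe is at (100,48), the slug at (130,180), the specimen at (205,300), and the tweezers are beyond the case's right end. Next I cast rays for the case frame and the notch.

```bash
cat > h.py <<'E'
import numpy as np
def ray(c,u,v,z):
    d=c["R"].T@np.array([(u-c["cx"])/c["fx"],(v-c["cy"])/c["fy"],1]); o=-c["R"].T@c["t"]
    return o+d*(z-o[2])/d[2]
E
python3 - <<'E'
from workcell import bot; from h import *
c=bot.read_camera("wrist")
W=lambda x,y,z:ray(c,130+x/1.85,y/1.85,z)
P=dict(bumpL=(32,20,.0475),bumpLin=(51,160,.0475),railL=(53,160,.046),railLb=(119,157,.046),notchLf=(67,250,.046),notchLb=(131,247,.046),
notchRf=(80,321,.046),notchRb=(145,315,.046),railR=(95,434,.046),railRb=(157,431,.046),bumpR=(108,532,.0475),lidFR=(173,549,.068),lidRR=(409,540,.068),lidFL=(106,3,.068))
r={k:W(*v) for k,v in P.items()}
for k in r: print(k,r[k].round(4))
d=lambda a,b:np.linalg.norm(r[a]-r[b])
print("rail",d('railL','railR'),"notch",d('notchLf','notchRf'),"liddepth",d('lidFR','lidRR'),"lidw",d('lidFR','lidFL'),"raildepth",d('railL','railLb'))
for a,b in (('railL','railR'),('bumpL','bumpR'),('lidFL','lidFR')):
    e=r[a]-r[b]; print(a,np.arctan2(-e[0],e[1]))
E
```

```text
bumpL [0.4756 0.1448 0.0475]
bumpLin [0.4794 0.0782 0.0475]
railL [0.48   0.0782 0.046 ]
railLb [0.515  0.0797 0.046 ]
notchLf [0.4837 0.0304 0.046 ]
notchLb [0.5191 0.0321 0.046 ]
notchRf [ 0.4879 -0.0102  0.046 ]
notchRb [ 0.5253 -0.0067  0.046 ]
railR [ 0.4919 -0.0811  0.046 ]
railRb [ 0.5295 -0.0791  0.046 ]
bumpR [ 0.4961 -0.1486  0.0475]
lidFR [ 0.5393 -0.1463  0.068 ]
lidRR [ 0.6807 -0.14    0.068 ]
lidFL [0.5165 0.1481 0.068 ]
rail 0.1596748889398314 notch 0.04085809876442655 liddepth 0.14152560231145386 lidw 0.2952869646899612 raildepth 0.03508270964913574
railL 0.07491025162058677
bumpL 0.06978462210254402
lidFL 0.07728192328445517
```

Case yaw is about +0.074 rad and the notch centre is at case y ≈ +11.6 mm. The sizes check out: notch 41 mm (42 given), rail 160 mm (156 given), rail front to lid front 42 mm. I'll close the gripper and touch the rail left of the notch.

```bash
cat >> h.py <<'E'
from scipy.spatial.transform import Rotation as Ro
yaw=0.074
ex=np.array([np.cos(yaw),np.sin(yaw),0]);ey=np.array([-np.sin(yaw),np.cos(yaw),0])
N=np.array([0.4858,0.0101,0])+0.017*ex   # notch centre at case x=-0.100
rot=(Ro.from_euler('z',yaw)*Ro.from_euler('x',np.pi)).as_rotvec()
def at(dy,z): return N+dy*ey+np.array([0,0,z])
E
python3 - <<'E'
from workcell import bot; from h import *
bot.set_gripper(0.0,10)
print(bot.current_clock(),bot.current_opening())
bot.goto(at(.038,.075),rot); print(bot.current_clock())
bot.line_to(at(.038,.053),max_speed=.06)
bot.hold(.2)
f0=bot.current_contact_force(); print(f0,bot.current_ee_pos(),bot.current_clock())
z=.053
while z>.042:
    z-=.0007; bot.line_to(at(.038,z),max_speed=.02)
    f=bot.current_contact_force()-f0
    if f[2]>1.0: break
print(z,f,bot.current_clock(),bot.current_ee_pos())
bot.hold(.3); print(bot.current_contact_force()-f0, bot.current_clock())
np.save("f0.npy",f0)
import cv2
for n in("scene","side","wrist"): cv2.imwrite(f"pics/{n}1.png",bot.read_camera(n)["pixels"])
E
```

```text
1.5417 0.006562178593508067
2.1833
[-0.14878106 -0.35155732  0.33242807] [0.50024196 0.04920004 0.05332356] 2.9
0.04180000000000001 [0.42966324 0.52717083 0.13228588] 6.9 [0.49991131 0.04924926 0.04174825]
[-0.04234953  0.42581465 -0.3394568 ] 7.2
```

Run:
```python
import cv2,numpy as np
a=cv2.imread("pics/scene1.png")[110:310,150:370];b=cv2.imread("pics/wrist1.png");s=cv2.imread("pics/side1.png")[130:290,150:330]
o=np.zeros((600,800,3),'u1')
r=lambda i,w,h:np.clip(255*(cv2.resize(i,(w,h),interpolation=cv2.INTER_CUBIC)/255.)**.6,0,255).astype('u1')
o[:400,:440]=r(a,440,400);o[:320,440:800]=r(s,360,320);o[320:590,440:800]=r(b,360,270)
cv2.imwrite("pics/z2.png",o)
```

```text
(no output)
```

View pics/z2.png

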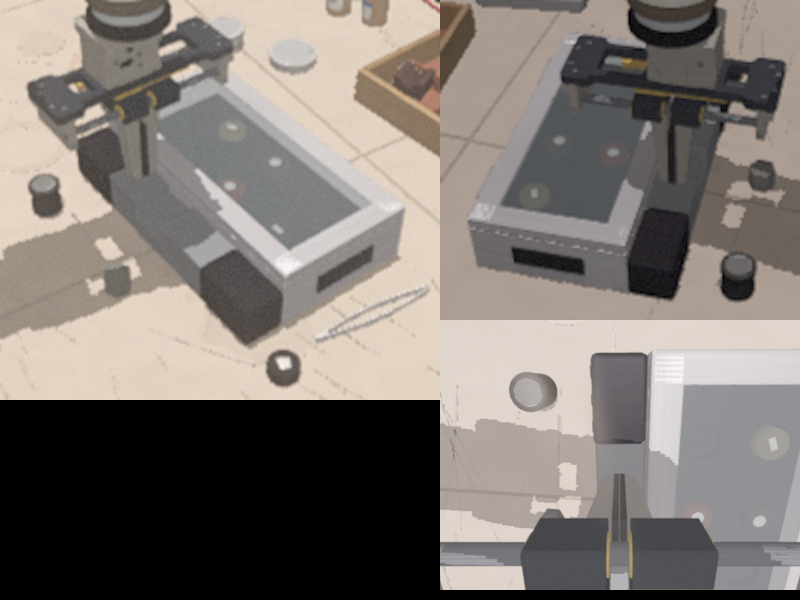

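No contact yet at z = 0.042, so I'll project the TCP into the views and compare with what they show.

Run:
```python
from workcell import bot; from h import *
import cv2
p=bot.current_ee_pos(); o=np.zeros((600,800,3),'u1')
for i,n in enumerate(("scene","side")):
    c=bot.read_camera(n); im=c["pixels"].copy()
    q=lambda X:((lambda y:(c["fx"]*y[0]/y[2]+c["cx"],c["fy"]*y[1]/y[2]+c["cy"]))(c["R"]@np.asarray(X)+c["t"]))
    print(n,q(p))
    u,v=map(int,q(p)); S=7
    k=im[v-42:v+42,u-28:u+28]; k=cv2.resize(k,(392,588),interpolation=cv2.INTER_CUBIC)
    k=np.clip(255*(k/255.)**.55,0,255).astype('u1')
    cv2.circle(k,(int((q(p)[0]-u+28)*7),int((q(p)[1]-v+42)*7)),4,(0,0,255),-1)
    for dy in (-.021,.021):
        for fx in(-.017,.024):
            w=q(at(dy,.046)+fx*ex); cv2.circle(k,(int((w[0]-u+28)*7),int((w[1]-v+42)*7)),4,(0,255,0),-1)
    o[:588,i*400:i*400+392]=k
cv2.imwrite("pics/z3.png",o)
```

```text
scene (np.float64(220.7275680889118), np.float64(202.7968518098664))
side (np.float64(267.4004729767068), np.float64(225.7436552741301))
```

View pics/z3.png

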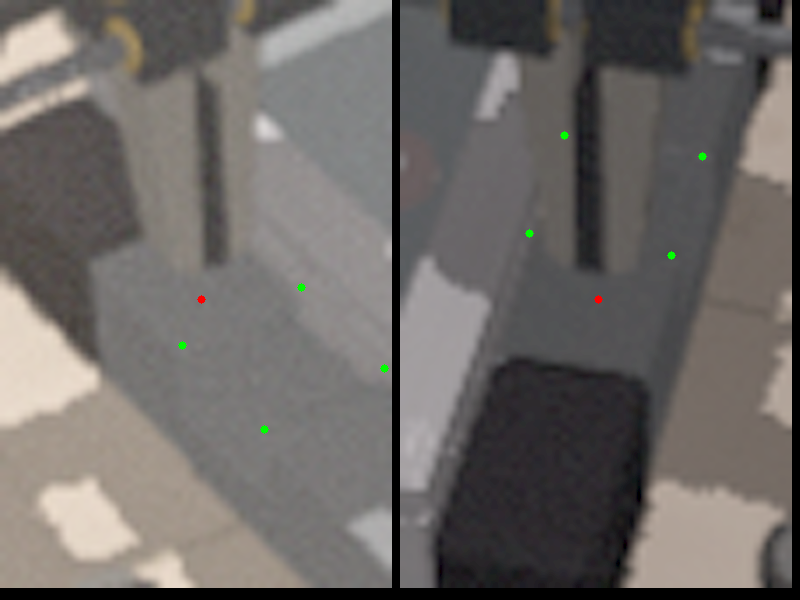

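The drawn fingertip sits about 4 px higher than the projected TCP in both views, roughly 6 mm. The tip is probably still above the rail, so I'll keep feeling downwards with a force limit.

Run:
```python
from workcell import bot; from h import *
f0=np.load("f0.npy"); z=.0418; L=[]
while z>.033:
    z-=.0005; bot.line_to(at(.038,z),max_speed=.02)
    f=np.mean([bot.current_contact_force()-f0 for _ in range(5)],0); L.append(round(float(f[2]),2))
    if f[2]>1.0: break
print(z,f,L,bot.current_clock(),bot.current_ee_pos())
for _ in range(6): bot.hold(.05); print((bot.current_contact_force()-f0).round(2))
print(bot.current_clock())
```

```text
0.03279999999999999 [ 0.18854436  0.48627223 -0.06921422] [-1.03, -0.29, 0.28, -0.27, -0.86, -0.04, -0.09, -0.62, -0.92, -0.35, 0.3, 0.53, 0.64, -0.85, 0.29, -0.21, -1.13, -0.07] 11.95 [0.49991969 0.04926796 0.03276521]
[-0.07 -0.19 -0.1 ]
[-0.21  0.56 -0.6 ]
[ 0.3   0.62 -0.02]
[-0.69 -0.   -0.75]
[0.93 0.61 0.37]
[-1.08  0.37  0.13]
12.25
```

```bash
cat > zoom.py <<'E'
from workcell import bot; from h import *
import cv2,sys
def shot(name,pts=[],names=("scene","side"),gam=.55,half=(28,42)):
    p=bot.current_ee_pos(); o=np.zeros((600,800,3),'u1')
    for i,n in enumerate(names):
        c=bot.read_camera(n); im=c["pixels"].copy()
        def q(X):
            y=c["R"]@np.asarray(X)+c["t"]; return np.array((c["fx"]*y[0]/y[2]+c["cx"],c["fy"]*y[1]/y[2]+c["cy"]))
        w,h=half; u,v=map(int,q(p)); s=392/(2*w)
        k=cv2.resize(im[v-h:v+h,u-w:u+w],(392,int(2*h*s)),interpolation=cv2.INTER_CUBIC)
        k=np.clip(255*(k/255.)**gam,0,255).astype('u1')
        for X,col in [(p,(0,0,255))]+[(x,(0,255,0)) for x in pts]:
            a=(q(X)-(u-w,v-h))*s; cv2.circle(k,(int(a[0]),int(a[1])),3,col,-1)
        o[:k.shape[0],i*400:i*400+392]=k[:600]
        print(n,q(p).round(1), "window origin",u-w,v-h,"scale",s)
    cv2.imwrite(name,o)
E
python3 - <<'E'
from zoom import *
shot("pics/z4.png",[[.480,.0782,.046],[.4919,-.0811,.046],[.5393,-.1463,.068],[.5165,.1481,.068]],half=(56,84))
E
```

```text
scene [221. 206.] window origin 164 122 scale 3.5
side [267.5 229. ] window origin 211 145 scale 3.5
```

View pics/z4.png

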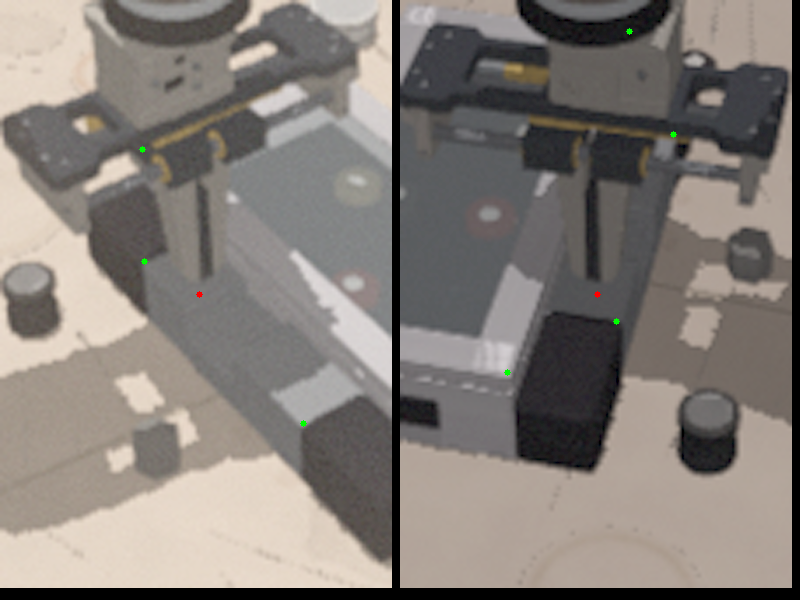

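Run:
```python
from workcell import bot; from h import *
import cv2
c=bot.read_camera("wrist"); p=bot.current_ee_pos()
print(bot.current_tool_rot(),rot,bot.current_joints(),bot.current_effort())
def q(X):
    y=c["R"]@np.asarray(X)+c["t"]; return np.array((c["fx"]*y[0]/y[2]+c["cx"],c["fy"]*y[1]/y[2]+c["cy"]))
im=c["pixels"]; a=im[80:280,150:350]; k=cv2.resize(a,(600,600),interpolation=cv2.INTER_CUBIC)
k=np.clip(255*(k/255.)**.55,0,255).astype('u1')
for dz in(0,.01,.02): 
    w=(q(p+[0,0,dz])-(150,80))*3; print(q(p+[0,0,dz])); cv2.circle(k,(int(w[0]),int(w[1])),3,(0,0,255),-1)
for dy in(.021,-.021):
    w=(q(at(dy,.046)-.017*ex)-(150,80))*3; cv2.circle(k,(int(w[0]),int(w[1])),3,(0,255,0),-1)
cv2.imwrite("pics/z5.png",k)
```

```text
[3.13940729e+00 1.16219385e-01 6.03330823e-05] [3.13944248e+00 1.16212408e-01 7.11595768e-18] [-1.42821163e-01  1.64963981e-01  1.93319842e+00 -3.17917980e-05
  1.04338622e+00 -2.16810430e-01] [-3.04705727e-04 -3.38611150e+01 -2.72808695e+01  6.14809594e-02
  3.09386384e-02 -7.32470357e-05]
[255.1193016  219.64018839]
[255.14132375 226.31538942]
[255.16559526 233.6723982 ]
```

View pics/z5.png

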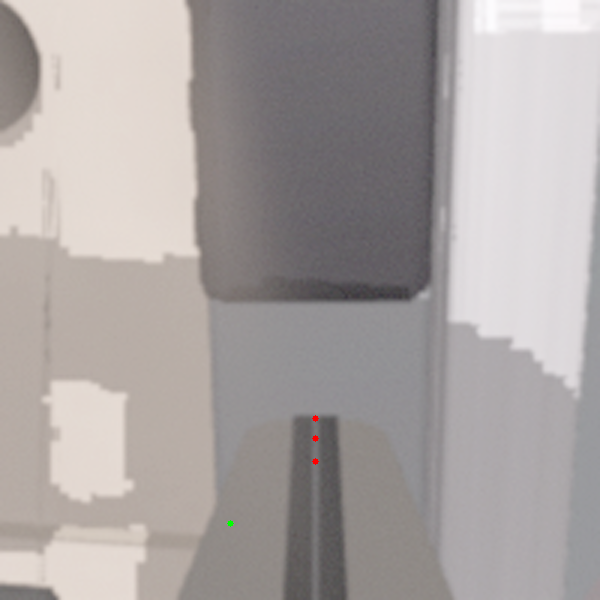

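```bash
cat >> h.py <<'E'
def tri(cs,px):
    A=np.zeros((3,3));b=np.zeros(3);L=[]
    for c,(u,v) in zip(cs,px):
        d=c["R"].T@np.array([(u-c["cx"])/c["fx"],(v-c["cy"])/c["fy"],1]);d/=np.linalg.norm(d);o=-c["R"].T@c["t"]
        M=np.eye(3)-np.outer(d,d);A+=M;b+=M@o;L.append((M,o))
    X=np.linalg.solve(A,b); return X,[np.linalg.norm(M@(X-o))*1e3 for M,o in L]
E
python3 - <<'E'
from workcell import bot; from h import *
a,b,w=[bot.read_camera(n) for n in("scene","side","wrist")]
print("tip",tri((a,b),((221.1,202.9),(266.1,225.3))))
print("corner s+s",tri((a,b),((205.7,196.3),(273,235.9))))
print("corner s+w",tri((a,w),((205.7,196.3),(150+207/3,80+300/3))))
print("corner d+w",tri((b,w),((273,235.9),(150+207/3,80+300/3))))
E
```

```text
tip (array([0.50172051, 0.04906674, 0.04161001]), [np.float64(1.052712607543228), np.float64(1.0527126075433)])
corner s+s (array([0.4803263 , 0.07731097, 0.04761886]), [np.float64(0.20337922043711784), np.float64(0.20337922043719697)])
corner s+w (array([0.47905807, 0.07740748, 0.04803781]), [np.float64(1.3847780962778666), np.float64(1.3847780962779672)])
corner d+w (array([0.47872822, 0.07908604, 0.05016762]), [np.float64(0.886081375737783), np.float64(0.8860813757378375)])
```

Run:
```python
from workcell import bot; from h import *
import cv2
o=np.zeros((600,800,3),'u1')
for i,n in enumerate(("scene","side")):
    c=bot.read_camera(n)
    im=cv2.imread(f"pics/{n}0.png")
    def q(X):
        y=c["R"]@np.asarray(X)+c["t"]; return np.array((c["fx"]*y[0]/y[2]+c["cx"],c["fy"]*y[1]/y[2]+c["cy"]))
    u,v=q([.575,0,.194]).astype(int)
    k=cv2.resize(im[v-60:v+60,u-40:u+40],(400,600),interpolation=cv2.INTER_CUBIC)
    for sx in(-1,1):
      for ox in(.046,.064):
       for dy in(-.01,.01):
        w=(q([.575+sx*ox,dy,.194])-(u-40,v-60))*5;cv2.circle(k,tuple(int(t) for t in w),3,(0,0,255),-1)
    o[:,i*400:i*400+400]=k
cv2.imwrite("pics/z6.png",o); print(bot.current_clock())
```

```text
12.65
```

View pics/z6.png

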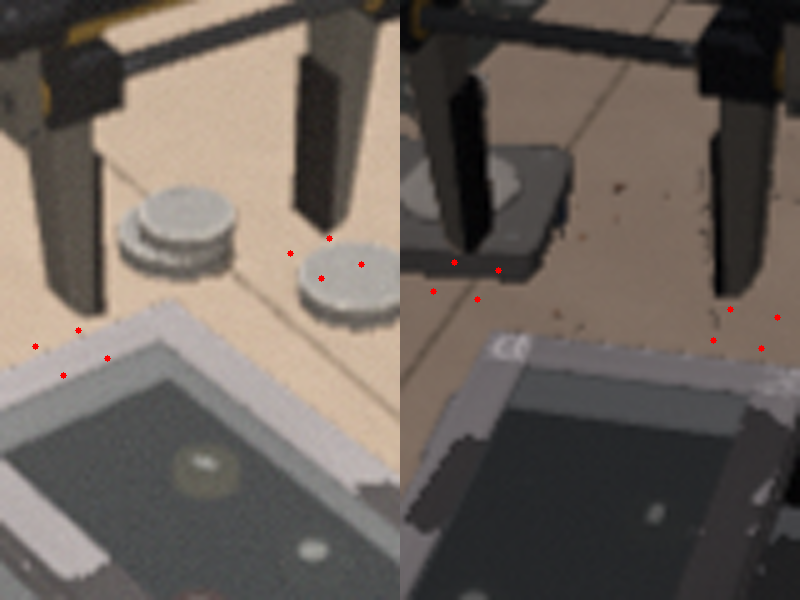

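Even in free air (start picture) the fingertips show about 10 mm above the reported TCP, and the wrist view agrees. So the tip really is still above the rail, which triangulates at z = 0.0476 for the bumper corner, as it should. I'll keep descending with force checks.

Run:
```python
from workcell import bot; from h import *
f0=np.load("f0.npy"); z=.0328; L=[];t=bot.current_clock()
while z>.022:
    z-=.0008; bot.line_to(at(.038,z),max_speed=.03)
    f=np.mean([bot.current_contact_force()-f0 for _ in range(5)],0); L.append(round(float(f[2]),2))
    if f[2]>1.6: break
print(z,f,L,bot.current_clock()-t,bot.current_ee_pos())
for _ in range(6): bot.hold(.05); print((bot.current_contact_force()-f0).round(2))
print(bot.current_clock(),bot.current_ee_pos())
```

```text
0.024800000000000013 [-1.92188345  1.37148573  5.29882012] [-0.02, -0.25, -0.66, 0.57, -0.73, -0.26, -0.41, 0.06, -0.92, 5.3] 2.5 [0.50009764 0.04922608 0.02527577]
[-1.72  0.5   5.99]
[-1.82 -0.06  5.06]
[-1.35  0.68  5.52]
[-1.74  0.82  4.7 ]
[-2.05  0.48  4.85]
[-2.24  0.8   5.4 ]
15.45 [0.50011112 0.04924975 0.0252941 ]
```

Contact of 5 N at reported z = 0.0253. I'll check what is touching.

Run:
```python
from zoom import *
p=bot.current_ee_pos()
shot("pics/z7.png",[p+[0,0,.01],p+[0,0,.02],p+[0,0,.03]])
print(bot.current_ft_torque())
```

```text
scene [221.2 208.7] window origin 193 166 scale 7.0
side [267.4 231.7] window origin 239 189 scale 7.0
[-0.04126898  0.39335814 -0.02839625]
```

View pics/z7.png

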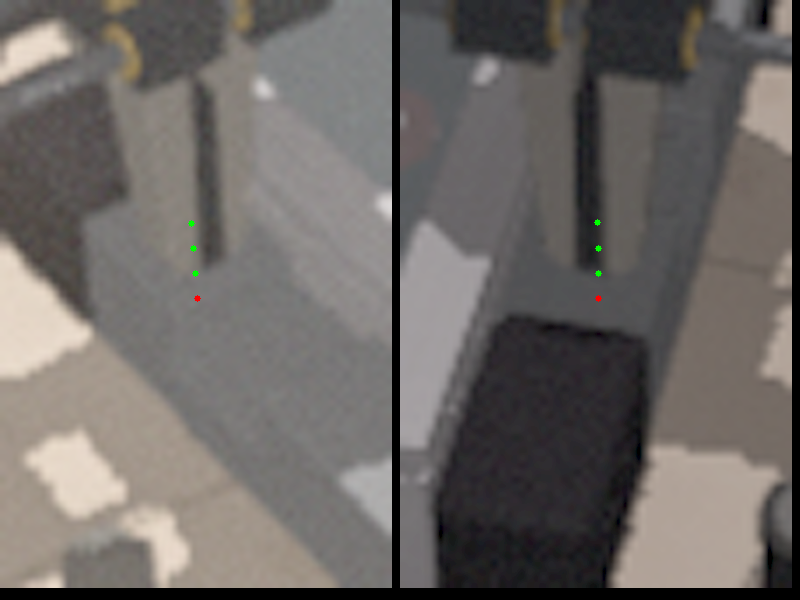

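The tip rests on the rail near the left bumper. The reported TCP therefore lies about 20 mm beyond the true finger end, since the rail top is at 46 mm. I'll slide towards the notch with light pressure.

Run:
```python
from workcell import bot; from h import *
f0=np.load("f0.npy"); z=.0250
dy=.038;n=0
while dy>-.004:
    dy-=.003; bot.line_to(at(dy,z),max_speed=.03)
    f=np.mean([bot.current_contact_force()-f0 for _ in range(5)],0)
    p=bot.current_ee_pos(); print(round(dy*1e3),f.round(1),(p[2]*1e3).round(2),round(bot.current_clock(),2))
    n=n+1 if f[2]<1 else 0
    if n>=3 or abs(f).max()>12: break
```

```text
35 [-0.7  1.   4. ] 25.3 15.8
32 [-0.5  3.2  5. ] 25.28 16.05
29 [0.7 3.2 4.6] 25.28 16.3
26 [-1.   3.3  4.6] 25.29 16.55
23 [-0.5  3.6  4.6] 25.26 16.8
20 [0.6 3.7 4.3] 25.26 17.05
17 [-0.3  3.3  5. ] 25.24 17.3
14 [0.4 2.  4.3] 25.21 17.55
11 [0.5 2.4 3.9] 25.08 17.8
8 [ 0.2 -0.7 -0.1] 24.34 18.05
5 [ 0.5  0.1 -1.3] 24.78 18.3
2 [-0.1  0.5 -1.2] 25.02 18.55
```

The drop came at dy ≈ 9–11 mm, exactly as the picture predicted. Now I'll press the key, which should be about 9 mm lower.

Run:
```python
from zoom import *
f0=np.load("f0.npy")
bot.line_to(at(0,.0180),max_speed=.03)
print((bot.current_contact_force()-f0).round(1),bot.current_clock())
z=.0180
while z>.0085:
    z-=.0006; bot.line_to(at(0,z),max_speed=.03)
    f=np.mean([bot.current_contact_force()-f0 for _ in range(5)],0)
    p=bot.current_ee_pos(); print((z*1e3).__round__(2),f.round(1),(p[2]*1e3).round(2),round(bot.current_clock(),2))
    if np.linalg.norm(f)>8: break
bot.hold(.3)
shot("pics/z8.png",half=(56,84)); print(bot.current_clock())
```

```text
[ 1.   0.  -0.7] 18.9417
17.4 [0.7 0.5 0.6] 17.46 19.19
16.8 [ 0.7  0.4 -0.1] 16.76 19.44
16.2 [ 0.3 -0.3  1.3] 16.28 19.69
15.6 [-1.4 -0.2  3.3] 15.83 19.94
15.0 [-1.8  0.4  4.6] 15.17 20.19
14.4 [-1.9  0.9  5.1] 14.48 20.44
13.8 [-0.4  0.3  4.9] 13.88 20.69
13.2 [-2.2  0.4  6.1] 13.39 20.94
12.6 [-2.6  0.4  7.1] 12.97 21.19
12.0 [-2.8  0.1  7.9] 12.54 21.44
scene [231.8 223.5] window origin 175 139 scale 3.5
side [271.6 222.9] window origin 215 138 scale 3.5
21.8417
```

View pics/z8.png

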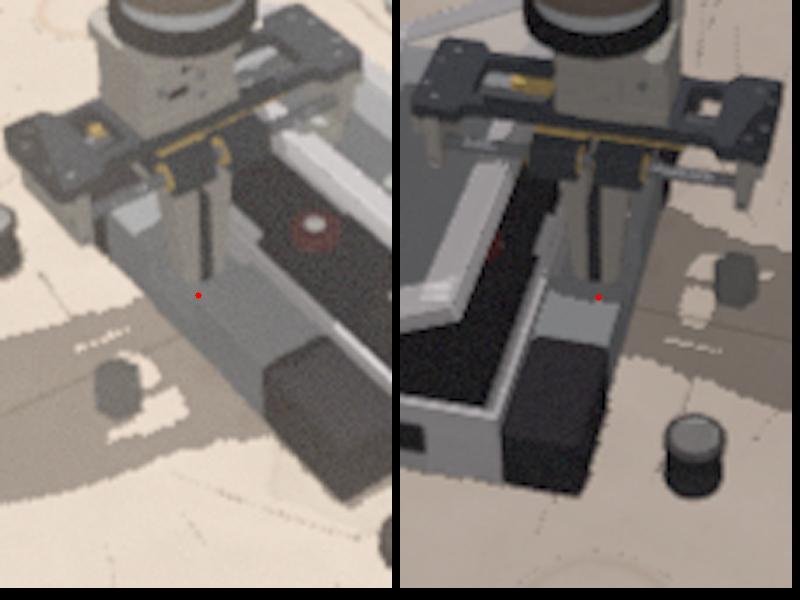

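The lid has let go and rests against the hand. I'll withdraw upwards, then back towards the robot.

Run:
```python
from zoom import *
f0=np.load("f0.npy")
bot.line_to(at(0,.034),max_speed=.05)
bot.line_to(at(0,.09)-.10*ex,max_speed=.08)
bot.line_to(at(0,.16)-.12*ex,max_speed=.1)
bot.hold(3)
print(bot.current_clock(),(bot.current_contact_force()-f0).round(2),bot.current_ee_pos())
o=np.zeros((384,800,3),'u1')
ims=[bot.read_camera(n)["pixels"] for n in("scene","side")]
for i,im in enumerate(ims): o[:300,i*400:(i+1)*400]=cv2.resize(im,(400,300)); 
cv2.imwrite("pics/z9.png",o[:300]);cv2.imwrite("pics/scene9.png",ims[0]);cv2.imwrite("pics/side9.png",ims[1])
for n,im in zip(("scene","side"),ims):
    print(n)
```

```text
27.8917 [ 0.43 -0.45 -0.05] [0.38307773 0.00249091 0.15999796]
scene
side
```

View pics/scene9.png

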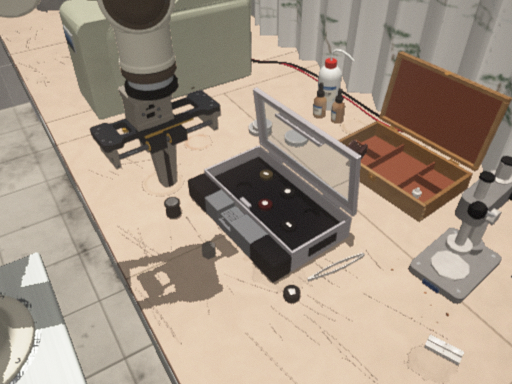

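View pics/side9.png

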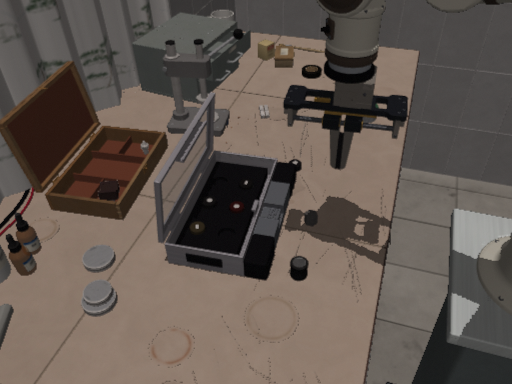

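The lid stands nearly upright. The loupe (scene 173,207), slug (208,249), specimen (292,293) and tweezers (337,266) are where they were. I'll check that the lid is at rest and measure its angle.

Run:
```python
from workcell import bot; from h import *
import cv2
a,b=bot.read_camera("scene"),bot.read_camera("side")
bot.hold(1.0)
a2=bot.read_camera("scene")
d=cv2.absdiff(a["pixels"],a2["pixels"])[80:300,180:380].max(2); print("diff>40:",(d>40).sum())
# lid top-left corner: scene (257,93), side (162,~170 bottom left top) ; top-right: scene (353,150) side (213,100)
for s,t in (((256,94),(160,170)),((354,152),(214,98))):
    X,e=tri((a,b),(s,t)); print(X.round(3),np.round(e,1))
    H=N+.175*ex; v=X-H; print("toward hinge offset x",(v@ex).round(3),"z",X[2].round(3))
# bystander pixel shift
for n,c in(("scene",a),("side",b)):
    o=cv2.imread(f"pics/{n}0.png")
    for nm,(u,v) in (dict(loupe=(173,207),slug=(208,249),spec=(292,293),tw=(337,266)) if n=="scene" else dict(loupe=(299,268),slug=(311,218),spec=(294,165))).items():
        T=o[v-11:v+12,u-11:u+12]; S=c["pixels"][v-18:v+19,u-18:u+19]
        m=cv2.minMaxLoc(cv2.matchTemplate(S,T,cv2.TM_CCOEFF_NORMED)); print(n,nm,round(m[1],2),m[3][0]-7,m[3][1]-7)
```

```text
diff>40: 0
[0.649 0.141 0.209] [8. 8.]
toward hinge offset x -0.019 z 0.209
[ 0.672 -0.123  0.205] [5.5 5.5]
toward hinge offset x -0.017 z 0.205
scene loupe 1.0 0 0
scene slug 0.71 -1 1
scene spec 1.0 0 0
scene tw 0.99 0 0
side loupe 1.0 0 0
side slug 0.71 1 1
side spec 1.0 0 0
```

Run:
```python
from workcell import bot
bot.job_done(); print(bot.current_clock())
```

```text
the job is handed in; nothing more can be done
the job is handed in; nothing more can be done
```

The case is open and the job is handed in, at about 29 s on the robot's clock. `job_done` gives no verdict, so what follows rests on my own checks.

**What I did:** I found the notch in the wrist picture at case y ≈ +12 mm. I rested the shut fingertip on the rail left of it at about 5 N and slid it along. The tip dropped into the notch 8–11 mm before its centre, as the picture predicted. I then pressed the key with about 8 N until the catch let go, and drew the hand up and back.

**Last checks:**
- **Lid:** it measures about 1.44 rad open, and nothing moved between two pictures 1 s apart.
- **Loose objects:** the loupe, specimen and tweezers show no pixel shift. The slug shows about 1 px, with a weaker match because the arm's shadow on it changed.
- **Hand:** it is clear of everything and the force reading is back to noise.
- **Key:** I inferred that it is back up because the finger is clear; I did not measure it.

**Disagreements:**
- **TCP height:** the finger ends sit about 20 mm above the reported TCP. Contact with the 46 mm rail came at a reported z of 0.025, and the pictures also showed the tips well above the projected TCP. I worked from felt contact heights instead.
- **Lid corners:** the two rays for each lid corner missed each other by 5–8 mm, so the lid angle is only approximate.

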